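# Wind the press timer, then press the bay label home behind the rack lip

## Robot

A 6-joint arm with a two-finger parallel gripper is mounted at the origin on the work surface. World frame = base frame: x ahead of the robot, y to its left, z up, the work surface at z = 0. Lengths are in m, angles in rad, forces in N, time in s.
With the tool pointing down it reaches from about 0.275 to 0.775 m from the base axis. Payload 14.6 kg.
Tool frame: the origin (TCP) lies between the finger pads; the fingertips stand 8 mm ahead of it and the grasp point (between the pads) lies 11 mm behind it; z points along the fingers, y is the line along which they close (so a half turn about z gives the same grasp; the last joint's range is limited). The gripper opens to 85 mm and grips with 20 to 120 N. Pads are 22 mm wide; open, the fingers measure 114 mm over their backs; the gripper's body (76 mm by 85 mm) begins 54 mm behind the grasp point. The pads swing forward as they close: fully open they stand 13 mm farther back than shut.
Start: joints at [-1.309, 0.263, -0.048, 1.259, 0, 1.415], TCP at [0.213, -0.48, 0.239] pointing down, gripper open.
Joint ranges: [-2.65, 2.65], [-0.89, 1.7], [-1.18, 1.37], [-2.13, 2.11], [-1.35, 1.29], [-3.14, 3.14]. Speed limits (rad/s): [1.89, 1.89, 2.57, 2.79, 3.14, 3.14].

## Interface

Orientations are given as a unit quaternion [x, y, z, w].
In Python, from cell import bot gives the robot as it stands.
- The arm moves only by the tool arm_command, never from a script. Its argument "moves" is a list of rows, each a list of 5 numbers: the shift along the world's x, y, z in units of 30 mm (1.0 is 30 mm), then the turn about the world's z in units of 5 degrees (1.0 is 5 degrees), then the opening, from -1 (shut) to 1 (fully open). A call has exactly 5 rows; each row shifts and turns the commanded pose from where the row before left it; what a row does not reach is not made up. A row lasts 1/10 s, in which the tool goes at most 50 mm and 8.59 degrees, less where a joint would pass 70% of its speed; a pose out of reach is approached as far as the arm can. A call is refused whole if a number of a shift passes 1 or a number of a turn 1, either way. A call with a gripper value outside its range is refused whole. The fingers move at their own pace and stop on an object; the grip force is fixed at half the most. Time passes only in rows, so rows that do not move let the fingers close, or fill a call up. It gives the time, the measured TCP pose, the force, the opening and the grip force at its end, in the units of the state.
- bot.sense(): the state, without advancing time (a new reading comes with each control period).
- bot.snapshot(name): name is "scene" or "top"; returns the picture (384x512x3 uint8, red, green, blue); there is no depth.
- bot.camera_info(name): a dict with "vfov" (degrees; the focal length in pixels is half the picture's height over the tangent of half this angle, whatever the lens; pixels are square), "cx", "cy" (the principal point, pixels), "R" (3x3) and "t" (3): a world point X has camera coordinates R X + t. Camera axes: x right, y down, z forward; pixel columns grow to the right and rows downward; lengths in m; the calibration is good to about 2 mm. A picture is of the moment at which its call begins. camera_info takes no time and is no camera call.
- bot.job_done(): hands the job in; it is judged then, once.
The state is a dict: "time_s": time; "joints": joint angles; "qd": joint speeds; "joint_efforts": joint torques, N m; "position": TCP position; "eef_rot": TCP orientation; "contact_force": force on the tool from outside, world axes, zero at the start; "ft_torque": the same for the moment, N m; "opening": finger opening in m; "finger_force": force on a finger pad.
Only numpy, scipy, OpenCV 4.12 (cv2) and the standard library are available. Lean on these libraries where they do the work, as an engineer would, in place of code of your own. Each camera call takes 0.05 s, during which the arm holds its last target. There are 200 camera calls.

## Task

First wind the white bench timer: turn its brass key clockwise in several part turns until it is fully wound against its stop. Then take the yellow label holder from the wooden stand and push it down behind the blue lip on the front of the rod rack, card facing outward, until it is fully home with the sprung strip below it pressed right down. Its sticky back must be held for the timed minute, so finish while still holding it pressed home, and leave the blue holder and the other things where they are.

Things in the scene. Friction and masses are not known exactly. Their poses are not given: they have to be found in the camera images.
- timer_key (a joint): Turn of the timer's key, rad; grows clockwise seen from above, starts 0 to 0.4, hard stop at 2.6 = fully wound. Turning takes about 0.06 to 0.1 N m; friction keeps the key where it is left, so it can be let go and regripped.
- key_grip (a point): Middle of the timer key's brass wing, 67 mm above the bench, on the vertical turning axis; turns with the key. The wing is an upright plate 42 mm long (along this point's x axis), 8 mm thick (along y), 24 mm high (12 mm above and below this point).
- timer: White drum-shaped wind-up timer with a red band, fixed to the bench, 72 mm across at the foot; its case top is 45 mm above the bench and carries the key on a 12 mm stem. Origin under its centre.
- yellow_holder: White plastic label holder, its top 16 mm and card yellow: upright plate 60 mm wide (y), 80 high (z), 8 thick (x), 50 g. Origin: middle of its bottom edge; its -x face carries the card (30 to 62 mm above the bottom edge). Starts upright in a slot of the stand, bottom edge 7 mm above the bench, 18 mm deep in the slot; pull straight up. Pinch it across its thickness near the top.
- yellow_face (a point): Middle of the yellow card on the holder's front face: 4 mm to -x and 46 mm above the holder's origin.
- blue_holder: An identical label holder with blue top and card, in the stand's other slot; to be left alone. Same origin and axes.
- stand: Wooden stand fixed to the bench, 60 x 200 x 25 mm (x, y, z), origin at the centre of its underside, with two slots 10 mm wide, 62 mm long along y, 18 mm deep, centred at y = -48 and +48 mm. Which holder stands in which slot varies.
- rack: Grey steel filler-rod rack fixed to the bench, 200 mm wide (y), reaching 140 mm to +x from its origin, at most 57 mm high. Origin: at bench height under the middle of the label channel; -x is its front (outward), +x towards the rods. The channel lies between a blue lip in front and the grey shelf edge behind.
- slot (a point): Middle of the label channel, 20 mm above the bench: where the holder's origin lies when home. Axes as the rack's. Channel 12 mm wide in x, 84 mm long in y. Lip straight to 22 mm above this point, flaring out to 30; shelf edge behind straight to 30, leaning back to 37: a funnel. The holder meets the black sprung strip 8 mm above this point. Home, the card's lower edge is level with the lip's top.
- strip (a joint): How far the sprung black strip in the channel's bottom is pressed down, m: 0 free, 0.008 hard stop. Pushing begins at about 4 N and takes about 10 N at the stop; it springs back when let go.
- flux_jar: Small closed flux jar with green cap, 54 mm across, 62 mm high, loose; origin under its centre. Leave alone.
- wrench: Steel wrench, 150 mm, lying loose. Leave alone.
- brush: Brush, 160 mm, lying loose. Leave alone.
- collar: Copper pipe collar, 38 mm across, 22 mm high, loose. Leave alone.
Things that resemble listed ones, but are neither listed nor needed, are in the scene too. What is shaped like the yellow_holder but orange or red is not meant.

How it is judged:
By the outcome, as a careful person would: the job done as asked, in the order asked, and still so for the second after the job is handed in, while the arm keeps its last pose, push and grip.
It also fails if it takes over 58 s, if anything falls off the work surface, if the arm or the gripper's body presses on something with over 40 N, if the wrist force passes 120 N, or if a joint passes its speed limit or range.

## Working session

There is one attempt and no reset: what is moved stays moved. The work goes in short steps, Python scripts to look and compute and a tool call to move; the robot and the scene stay as the last step left them, time stands still between calls to the robot, and variables do not carry over. Pictures are saved under pics/ and viewed, at most 10 in all, crops included, and the job is handed in when it is done.

Besides the shell and the picture viewer there is one more tool, called after "Emit:" by a JSON object that holds its "api" and its "payload". arm_command: Moves the arm, as the interface text tells. Its arguments: {"type":"object","properties":{"moves":{"type":"array","items":{"type":"array","items":{"type":"number"}}}},"required":["moves"]}

```bash
mkdir -p pics; ls
python3 - <<'E'
from cell import bot
import cv2
for n in("scene","top"):
    im=bot.snapshot(n)[:,:,::-1]
    cv2.imwrite(f"pics/{n}0_raw.png",im)
    cv2.imwrite(f"pics/{n}0.png",cv2.resize(im,(800,600),interpolation=cv2.INTER_CUBIC))
    print(bot.camera_info(n))
print(bot.sense())
E
```

```text
pics
{'vfov': 54.01343801113138, 'cx': 259.6206417745116, 'cy': 193.81947654945358, 'R': array([[ 0.69296974,  0.72091294,  0.00880231],
       [ 0.62071562, -0.59035658, -0.51593723],
       [-0.36674932,  0.36299262, -0.85658117]]), 't': array([-0.39396748, -0.29021532,  1.07978079])}
{'vfov': 48.75211557332284, 'cx': 260.517253690513, 'cy': 193.62948652798974, 'R': array([[-0.00969888, -0.99991254,  0.00899084],
       [-0.99615172,  0.00887838, -0.08719472],
       [ 0.08710727, -0.00980193, -0.99615071]]), 't': array([0.02146732, 0.5499894 , 1.12923668])}
{'time_s': 0.1, 'joints': array([-1.30929532e+00,  2.63496778e-01, -4.88530231e-02,  1.25937925e+00,
        2.12500891e-05,  1.41557047e+00]), 'qd': array([-0.00023131, -0.00238237,  0.00060502, -0.00032339,  0.00054853,
        0.00123221]), 'joint_efforts': array([ 3.44102227e-03, -6.38573027e+01,  3.85066187e+01,  9.96935094e-03,
       -6.97922087e-05,  1.11769474e-06]), 'position': array([ 0.21248293, -0.47983931,  0.23886943]), 'eef_rot': array([ 9.78370658e-01,  2.06858980e-01, -1.41597216e-05, -4.66269608e-04]), 'contact_force': array([-0.28818478,  0.2961934 ,  0.00836945]), 'ft_torque': array([ 0.0778986 , -0.01032476, -0.01942772]), 'finger_force': 0.0, 'opening': 0.08565570202510964}
```

View pics/scene0.png

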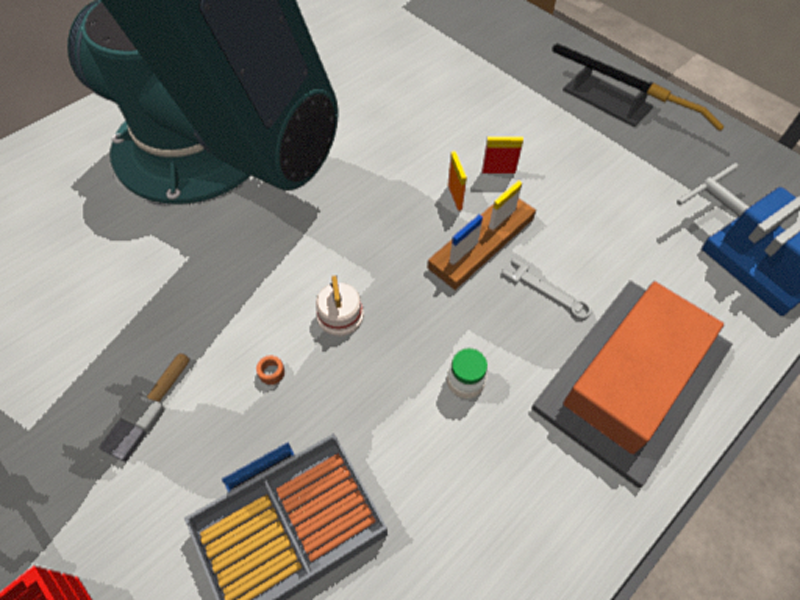

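View pics/top0.png

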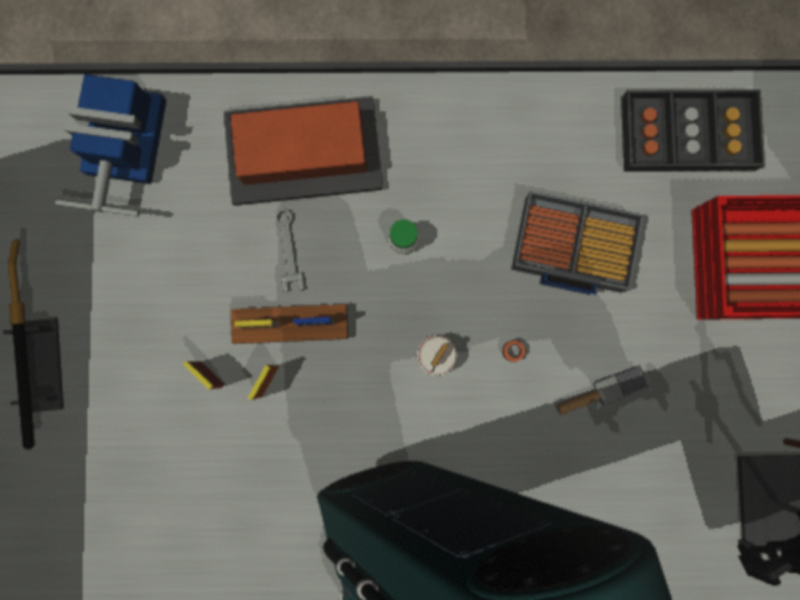

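The pictures show the timer (scene 340,303; top 437,354), the stand (482,240; top 290,323) and the rack with its blue lip (258,466; top 568,284). These could be taken for the yellow holder:
- the plate in the stand with a yellow top, at scene (507,203)
- the free-standing orange card at (457,180)
- the free-standing red card at (503,155)
- the blue holder at (466,238)

By the description I choose the one in the stand, and check it in a close crop.

```bash
cat > h.py <<'E'
import numpy as np, cv2
from cell import bot
def ray(cam,u,v):
    c=bot.camera_info(cam);f=192/np.tan(np.radians(c['vfov']/2))
    d=c['R'].T@np.array([(u-c['cx'])/f,(v-c['cy'])/f,1]);return -c['R'].T@c['t'],d
def at(cam,u,v,z):
    o,d=ray(cam,u,v);return o+d*(z-o[2])/d[2]
def proj(cam,X):
    c=bot.camera_info(cam);f=192/np.tan(np.radians(c['vfov']/2))
    p=c['R']@np.array(X)+c['t'];return p[:2]/p[2]*f+[c['cx'],c['cy']]
def crop(im,x,y,w,h,s):
    return cv2.resize(im[y:y+h,x:x+w],None,fx=s,fy=s,interpolation=cv2.INTER_CUBIC)
E
python3 - <<'E'
from h import *
s=cv2.imread('pics/scene0_raw.png');t=cv2.imread('pics/top0_raw.png')
# 6 tiles; 
A=np.hstack([crop(t,260,205,40,43,7)[:300,:280],crop(t,140,185,100,60,5)[:300,:500]])
B=np.hstack([crop(t,325,115,95,75,4)[:300,:380],crop(s,265,75,100,75,4)[:300,:400]])
A=A[:,:780];B=B[:,:780]
im=np.vstack([A,B]);print(im.shape);cv2.imwrite('pics/c1.png',im)
E
```

```text
(600, 780, 3)
```

View pics/c1.png

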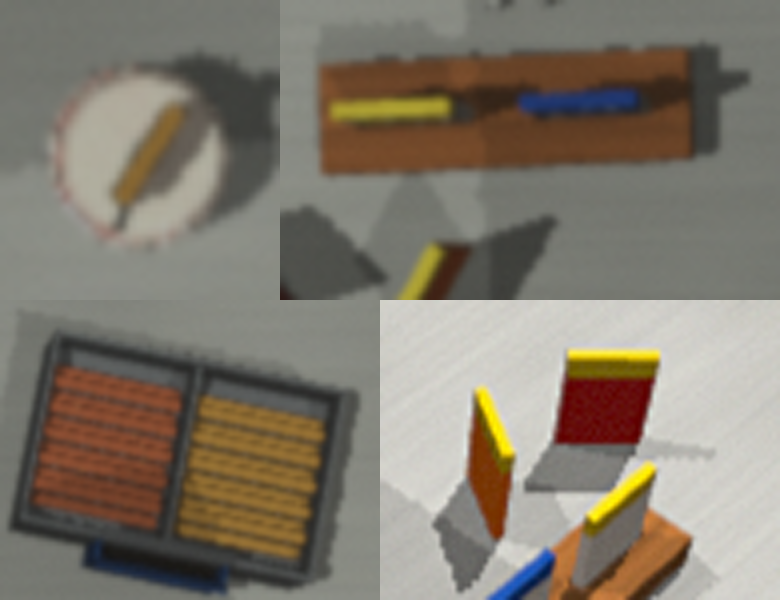

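The crop confirms that the stand's yellow holder shows a plain white back to the camera, so its card faces the robot. The lip also faces the robot. The wing runs from (177,110) to (122,195) in its tile.

Run:
```python
from h import *
np.set_printoptions(precision=4,suppress=True)
def T(px,py,x0,y0,s,z): return at('top',(px+.5)/s-.5+x0,(py+.5)/s-.5+y0,z)
def S8(px,py,z): return at('scene',px*.64,py*.64,z)
print('key',a:=T(178,110,260,205,7,.079),b:=T(123,196,260,205,7,.079),(a+b)/2,np.linalg.norm(a-b))
c=T(140,157,260,205,7,.045);print('drum',c, 'yaw key',np.degrees(np.arctan2(*(a-b)[1::-1])))
print('yel',a:=T(51,109,140,185,5,.087),b:=T(170,107,140,185,5,.087),(a+b)/2,np.linalg.norm(a-b),np.degrees(np.arctan2(*(a-b)[1::-1])))
print('blue',a:=T(240,104,140,185,5,.087),b:=T(357,99,140,185,5,.087),(a+b)/2,np.degrees(np.arctan2(*(a-b)[1::-1])))
st=[T(x-280,y,140,185,5,.025) for x,y in((320,66),(691,47),(693,156),(322,174))];st=np.array(st);print('stand',st,st.mean(0))
R=np.array([T(x,y-300,325,115,4,.057) for x,y in((55,333),(355,390),(315,582),(12,528))]);print('rack',R,R.mean(0),[np.linalg.norm(R[i]-R[i-1]) for i in range(4)],[np.degrees(np.arctan2(*(R[i]-R[j])[1::-1])) for i,j in((0,1),(3,2))])
t=cv2.imread('pics/top0_raw.png');s=cv2.imread('pics/scene0_raw.png')
for n,im,(x,y,w,h) in(('top',t,(335,165,60,35)),('scene',s,(130,275,70,45))):
    q=im[y:y+h,x:x+w].astype(int);m=((q[...,0]-q[...,2]>25)).astype(np.uint8)
    p=cv2.findNonZero(m).reshape(-1,2)+[x,y];r=cv2.minAreaRect(p.astype(np.float32));bx=cv2.boxPoints(r)
    print(n,len(p),bx); print([at(n,*k,.05) for k in bx])
```

```text
key [ 0.4758 -0.0456  0.079 ] [ 0.4445 -0.0249  0.079 ] [ 0.4601 -0.0352  0.079 ] 0.0375480279129351
drum [ 0.459  -0.0332  0.045 ] yaw key -33.414740264066616
yel [0.5144 0.3006 0.087 ] [0.5148 0.2398 0.087 ] [0.5146 0.2702 0.087 ] 0.06079084953303638 90.44034340488533
blue [0.516  0.2041 0.087 ] [0.5181 0.1442 0.087 ] [0.5171 0.1741 0.087 ] 91.93062421588088
stand [[0.5415 0.3225 0.025 ]
 [0.55   0.1215 0.025 ]
 [0.4908 0.1206 0.025 ]
 [0.483  0.3206 0.025 ]] [0.5163 0.2213 0.025 ]
rack [[ 0.7362 -0.1944  0.057 ]
 [ 0.6958 -0.3949  0.057 ]
 [ 0.5666 -0.363   0.057 ]
 [ 0.6044 -0.1623  0.057 ]] [ 0.6508 -0.2787  0.057 ] [np.float64(0.13565424345071275), np.float64(0.20461006092713485), np.float64(0.133136807006898), np.float64(0.2041589432813428)] [np.float64(78.60332694104696), np.float64(79.31591157112769)]
top 67 [[347.1396 181.5887]
 [348.2151 175.8528]
 [381.3623 182.0679]
 [380.2868 187.8038]]
[array([ 0.5781, -0.2151,  0.05  ]), array([ 0.5935, -0.2184,  0.05  ]), array([ 0.576 , -0.3067,  0.05  ]), array([ 0.5606, -0.3033,  0.05  ])]
scene 405 [[141.1077 306.0616]
 [183.7217 282.1561]
 [188.2801 290.2819]
 [145.6661 314.1873]]
[array([ 0.5616, -0.3078,  0.05  ]), array([ 0.5807, -0.2203,  0.05  ]), array([ 0.5997, -0.2239,  0.05  ]), array([ 0.5802, -0.3104,  0.05  ])]
```

Emit:
{"api": "arm_command", "payload": {"moves": [[0.33,0.6,-0.1,0.98,1],[0.33,0.6,-0.1,0.98,1],[0.33,0.6,-0.1,0.98,1],[0.33,0.6,-0.1,0.98,1],[0.33,0.6,-0.1,0.98,1]]}}

```text
time_s: 0.6
position: [0.2623, -0.3891, 0.2239]
eef_rot: [0.911, 0.411, 0.0, -0.0]
contact_force: [0.2, -0.0, 0.0]
opening: 0.0856
finger_force: 0.0
```

Emit:
{"api": "arm_command", "payload": {"moves": [[0.33,0.6,-0.1,0.98,1],[0.33,0.6,-0.1,0.98,1],[0.33,0.6,-0.1,0.98,1],[0.33,0.6,-0.1,0.98,1],[0.33,0.6,-0.1,0.98,1]]}}

```text
time_s: 1.1
position: [0.3117, -0.2992, 0.209]
eef_rot: [0.803, 0.595, 0.0, -0.0]
contact_force: [-0.4, -0.0, 0.1]
opening: 0.0851
finger_force: 0.0
```

Emit:
{"api": "arm_command", "payload": {"moves": [[0.33,0.6,-0.1,0.98,1],[0.33,0.6,-0.1,0.98,1],[0.33,0.6,-0.1,0.98,1],[0.33,0.6,-0.1,0.98,1],[0.33,0.6,-0.1,0.98,1]]}}

```text
time_s: 1.6
position: [0.3612, -0.2092, 0.194]
eef_rot: [0.659, 0.752, -0.0, -0.0]
contact_force: [-0.0, 0.3, -0.0]
opening: 0.0852
finger_force: 0.0
```

Emit:
{"api": "arm_command", "payload": {"moves": [[0.33,0.6,-0.1,0.98,0.6],[0.33,0.6,-0.1,0.98,0.6],[0.33,0.6,-0.1,0.98,0.6],[0.33,0.6,-0.1,0.98,0.6],[0.33,0.6,-0.1,0.98,0.6]]}}

```text
time_s: 2.1
position: [0.4107, -0.1192, 0.179]
eef_rot: [0.484, 0.875, -0.0, -0.0]
contact_force: [0.4, -0.3, 0.4]
opening: 0.0681
finger_force: 0.0
```

Emit:
{"api": "arm_command", "payload": {"moves": [[0.33,0.6,-0.1,0.98,0.6],[0.33,0.6,-0.1,0.98,0.6],[0.33,0.6,-0.1,0.98,0.6],[0.33,0.45,-0.1,0.98,0.6],[0.33,0.45,-0.1,0.98,0.6]]}}

```text
time_s: 2.6
position: [0.4602, -0.0383, 0.164]
eef_rot: [0.287, 0.958, -0.0, -0.0]
contact_force: [-0.9, 0.3, -0.5]
opening: 0.068
finger_force: 0.0
```

Run:
```python
from h import *
s=bot.sense();q=s['eef_rot'];print(s['time_s'],s['position'],q,np.degrees(2*np.arctan2(q[1],q[0])),s['opening'],s['contact_force'])
im=bot.snapshot('scene')[:,:,::-1];cv2.imwrite('pics/s1.png',crop(im,170,110,120,110,5))
```

```text
2.6 [ 0.46020778 -0.03825652  0.16397405] [ 2.87353276e-01  9.57824640e-01 -2.30465493e-05 -2.31405903e-04] 146.6008657143197 0.0680016004534537 [-0.93620919  0.25601933 -0.46985559]
```

View pics/s1.png

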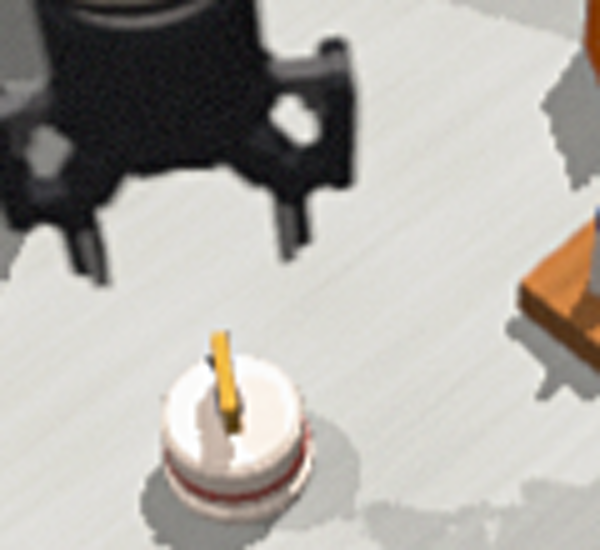

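The gripper is square above the timer and the wing lies between the fingers (wing at 222,333 to 230,410). I descend and grip.

Emit:
{"api": "arm_command", "payload": {"moves": [[0,0.13,-0.7,0,0.6],[0,0,-0.7,0,0.6],[0,0,-0.7,0,0.6],[0,0,-0.7,0,0.6],[0,0,-0.6,0,0.6]]}}

```text
time_s: 3.15
position: [0.4595, -0.0352, 0.0612]
eef_rot: [0.29, 0.957, -0.0, -0.0]
contact_force: [0.2, 0.6, -0.3]
opening: 0.0685
finger_force: 0.0
```

Emit:
{"api": "arm_command", "payload": {"moves": [[0,0,0,0,-1],[0,0,0,0,-1],[0,0,0,0,-1],[0,0,0,0,-1],[0,0,0,0,-1]]}}

```text
time_s: 3.65
position: [0.4605, -0.0355, 0.0632]
eef_rot: [0.289, 0.957, -0.0, 0.001]
contact_force: [-0.9, -1.3, 7.8]
opening: 0.0071
finger_force: 58.8
```

Emit:
{"api": "arm_command", "payload": {"moves": [[0,0,0,0,-1],[0,0,0,0,-1],[0,0,0,0,-1],[0,0,0,0,-1],[0,0,0,0,-1]]}}

```text
time_s: 4.15
position: [0.4605, -0.0354, 0.0632]
eef_rot: [0.289, 0.957, -0.0, 0.001]
contact_force: [-1.3, -1.2, 7.5]
opening: 0.0071
finger_force: 58.8
```

Run:
```python
from h import *
s=bot.sense();print(s)
```

```text
{'time_s': 4.15, 'joints': array([-2.53272326e-01,  2.89146831e-01, -5.35315822e-01,  7.44849979e-01,
       -4.67549790e-04,  3.33548771e-01]), 'qd': array([ 0.00020526,  0.00124829,  0.00176649, -0.00037983, -0.00109243,
        0.00026269]), 'joint_efforts': array([  0.63182345, -54.78661895,  29.068923  ,  -0.59860015,
         0.48352115,   0.05934025]), 'position': array([ 0.46046466, -0.0354405 ,  0.06315633]), 'eef_rot': array([ 2.89218771e-01,  9.57262711e-01, -2.03818093e-04,  7.50630803e-04]), 'contact_force': array([-1.32869675, -1.24639075,  7.47871888]), 'ft_torque': array([-0.2594166 ,  0.38593603,  0.07357241]), 'finger_force': 58.79741482436657, 'opening': 0.007102161931901279}
```

Emit:
{"api": "arm_command", "payload": {"moves": [[0,0,0,-1,-1],[0,0,0,-1,-1],[0,0,0,-1,-1],[0,0,0,-1,-1],[0,0,0,-1,-1]]}}

```text
time_s: 4.65
position: [0.4608, -0.0352, 0.0632]
eef_rot: [0.491, 0.871, 0.0, 0.001]
contact_force: [0.8, 0.8, 5.2]
opening: 0.0073
finger_force: 58.7
```

Emit:
{"api": "arm_command", "payload": {"moves": [[0,0,0,-1,-1],[0,0,0,-1,-1],[0,0,0,-1,-1],[0,0,0,-1,-1],[0,0,0,-1,-1]]}}

```text
time_s: 5.15
position: [0.4612, -0.035, 0.0632]
eef_rot: [0.668, 0.744, 0.001, 0.001]
contact_force: [3.9, 3.6, 1.7]
opening: 0.0072
finger_force: 58.7
```

```bash
cat > st.py <<'E'
from h import *
s=bot.sense();q=s['eef_rot'];print(s['time_s'],s['position'],np.degrees(2*np.arctan2(q[1],q[0])),s['opening'],s['finger_force'],s['contact_force'],s['ft_torque'],s['joints'][5],s['joint_efforts'][5])
E
python3 st.py
```

```text
5.15 [ 0.46120366 -0.03503181  0.06319006] 96.19272487378052 0.00721140034954987 58.675700426101685 [3.91548964 3.64191453 1.73373403] [ 0.54819636 -0.68438296  0.10607091] 1.2097885133272717 -1.7422951385378838
```

Emit:
{"api": "arm_command", "payload": {"moves": [[0,0,0,0,0.5],[0,0,0,0,0.5],[0,0,0,0,0.5],[0,0,0,1,0.5],[0,0,0,1,0.5]]}}

```text
time_s: 5.65
position: [0.4599, -0.0352, 0.0623]
eef_rot: [0.597, 0.802, -0.0, -0.0]
contact_force: [0.1, -0.5, 0.3]
opening: 0.0638
finger_force: 0.0
```

Emit:
{"api": "arm_command", "payload": {"moves": [[0,0,0,1,0.5],[0,0,0,1,0.5],[0,0,0,1,0.5],[0,0,0,1,0.5],[0,0,0,1,0.5]]}}

```text
time_s: 6.15
position: [0.4599, -0.0352, 0.0623]
eef_rot: [0.409, 0.912, -0.0, -0.0]
contact_force: [0.9, -0.8, -0.2]
opening: 0.0643
finger_force: 0.0
```

```bash
python3 st.py
python3 - <<'E'
from h import *
im=bot.snapshot('scene')[:,:,::-1];cv2.imwrite('pics/s2.png',crop(im,160,110,130,110,5))
E
```

```text
6.15 [ 0.45987334 -0.03520531  0.06226444] 131.66934833148724 0.064334803547485 0.0 [ 0.94236784 -0.82897803 -0.16236033] [ 0.03721174  0.01905905 -0.06018935] 0.5902446641817057 1.829654797911644
```

View pics/s2.png

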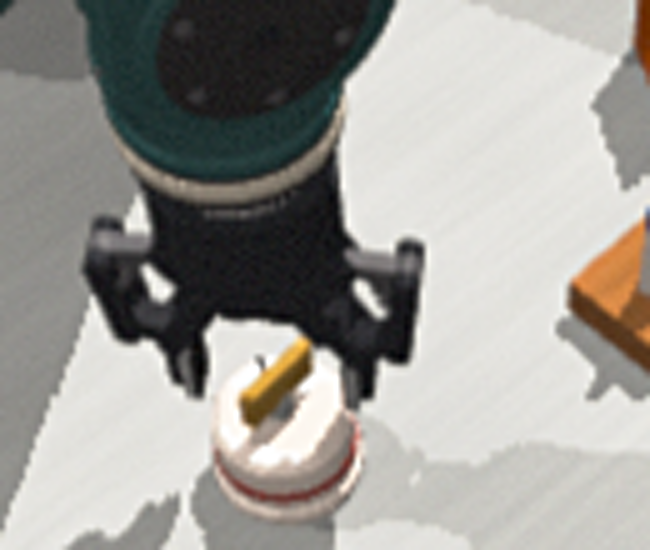

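I turned back needlessly: the wing stayed at its new angle of about 96°, so I regrip there and continue. Joint 6 has enough range.

Emit:
{"api": "arm_command", "payload": {"moves": [[0,0,0,-1,0.5],[0,0,0,-1,0.5],[0,0,0,-1,0.5],[0,0,0,-1,0.5],[0,0,0,-1,0.5]]}}

```text
time_s: 6.7
position: [0.4599, -0.0352, 0.0623]
eef_rot: [0.601, 0.799, -0.0, -0.0]
contact_force: [0.0, 0.4, 0.5]
opening: 0.0642
finger_force: 0.0
```

Emit:
{"api": "arm_command", "payload": {"moves": [[0,0,0,-1,0.5],[0,0,0,-1,0.5],[0,0,0,0,-1],[0,0,0,0,-1],[0,0,0,0,-1]]}}

```text
time_s: 7.2
position: [0.46, -0.0352, 0.0623]
eef_rot: [0.666, 0.746, -0.0, -0.0]
contact_force: [0.1, -0.2, 0.7]
opening: 0.0207
finger_force: 0.0
```

Emit:
{"api": "arm_command", "payload": {"moves": [[0,0,0,0,-1],[0,0,0,0,-1],[0,0,0,0,-1],[0,0,0,0,-1],[0,0,0,0,-1]]}}

```text
time_s: 7.7
position: [0.4612, -0.0351, 0.0626]
eef_rot: [0.666, 0.746, 0.001, 0.001]
contact_force: [5.0, 2.5, -1.3]
opening: 0.0069
finger_force: 58.6
```

Emit:
{"api": "arm_command", "payload": {"moves": [[0,0,0,-1,-1],[0,0,0,-1,-1],[0,0,0,-1,-1],[0,0,0,-1,-1],[0,0,0,-1,-1]]}}

```text
time_s: 8.2
position: [0.4616, -0.0351, 0.0626]
eef_rot: [0.813, 0.582, 0.001, 0.001]
contact_force: [8.2, 1.5, -3.7]
opening: 0.0069
finger_force: 58.7
```

Emit:
{"api": "arm_command", "payload": {"moves": [[0,0,0,-1,-1],[0,0,0,-1,-1],[0,0,0,-1,-1],[0,0,0,-1,-1],[0,0,0,-1,-1]]}}

```text
time_s: 8.7
position: [0.462, -0.0353, 0.0627]
eef_rot: [0.92, 0.393, 0.002, 0.001]
contact_force: [9.3, 0.6, -6.0]
opening: 0.0069
finger_force: 58.5
```

```bash
python3 st.py
```

```text
8.7 [ 0.4619522  -0.03533312  0.06267392] 46.24337943314112 0.006901920593716666 58.4984378144145 [ 9.25567561  0.56534191 -6.04134729] [ 0.15196266 -1.93981942  0.08981078] 2.0814438982812535 -1.7283472046256065
```

Emit:
{"api": "arm_command", "payload": {"moves": [[0,0,0,0,0.0],[0,0,0,0,0.0],[0.07,0,0,0,0.0],[0,0,0,0,-1],[0,0,0,0,-1]]}}

```text
time_s: 9.2
position: [0.4621, -0.0351, 0.0622]
eef_rot: [0.919, 0.394, -0.0, -0.0]
contact_force: [0.4, -0.4, -1.3]
opening: 0.0144
finger_force: 0.0
```

Emit:
{"api": "arm_command", "payload": {"moves": [[0,0,0,0,-1],[0,0,0,0,-1],[0,0,0,0,-1],[0,0,0,0,-1],[0,0,0,-1,-1]]}}

```text
time_s: 9.7
position: [0.4623, -0.0353, 0.0624]
eef_rot: [0.936, 0.353, 0.0, 0.0]
contact_force: [0.7, -2.9, 3.0]
opening: 0.0068
finger_force: 59.7
```

Emit:
{"api": "arm_command", "payload": {"moves": [[0,0,0,-1,-1],[0,0,0,-1,-1],[0,0,0,-1,-1],[0,0,0,0,-1],[0,0,0,0,-1]]}}

```text
time_s: 10.2
position: [0.4624, -0.0355, 0.0624]
eef_rot: [0.973, 0.229, 0.0, 0.0]
contact_force: [1.1, -4.7, 3.5]
opening: 0.0071
finger_force: 58.8
```

```bash
python3 st.py
```

```text
10.2 [ 0.46244007 -0.03549682  0.06239525] 26.51281274183068 0.007101256380763198 58.83617602754384 [ 1.0925845  -4.70554001  3.54057638] [-1.02303061 -0.28204237 -0.00917152] 2.42662130030984 0.24201910011470318
```

Emit:
{"api": "arm_command", "payload": {"moves": [[0,0,0,-0.7,-1],[0,0,0,-0.7,-1],[0,0,0,0,-1],[0,0,0,0,-1],[0,0,0,0,-1]]}}

```text
time_s: 10.7
position: [0.4625, -0.0356, 0.0624]
eef_rot: [0.986, 0.169, 0.0, 0.001]
contact_force: [1.2, -4.9, 2.6]
opening: 0.0067
finger_force: 58.9
```

Emit:
{"api": "arm_command", "payload": {"moves": [[0,0,0,-0.5,-1],[0,0,0,-0.5,-1],[0,0,0,0,-1],[0,0,0,0,-1],[0,0,0,0,-1]]}}

```text
time_s: 11.2
position: [0.4625, -0.0357, 0.0624]
eef_rot: [0.992, 0.126, 0.0, 0.001]
contact_force: [1.7, -6.6, 3.2]
opening: 0.0072
finger_force: 58.9
```

```bash
python3 st.py
```

```text
11.2 [ 0.46251856 -0.03567685  0.06242142] 14.505785635917155 0.007166673111759597 58.93681366927922 [ 1.65154339 -6.6290954   3.18091827] [-1.33650174e+00 -3.04159501e-01 -8.90688650e-04] 2.636088114268407 -0.017916709184646606
```

Emit:
{"api": "arm_command", "payload": {"moves": [[0,0,0,-0.5,-1],[0,0,0,-0.5,-1],[0,0,0,0,-1],[0,0,0,0,-1],[0,0,0,0,-1]]}}

```text
time_s: 11.7
position: [0.4625, -0.0358, 0.0624]
eef_rot: [0.997, 0.083, 0.0, 0.001]
contact_force: [2.1, -7.1, 2.3]
opening: 0.0071
finger_force: 60.9
```

```bash
python3 st.py
```

```text
11.7 [ 0.46252891 -0.0357898   0.06241528] 9.502887923034812 0.007094850023951566 60.88191121816635 [ 2.09949443 -7.09695144  2.25127548] [-1.48195778 -0.31754474  0.02916311] 2.7233124231474064 0.06298815133050084
```

Emit:
{"api": "arm_command", "payload": {"moves": [[0,0,0,-0.5,-1],[0,0,0,-0.5,-1],[0,0,0,0,-1],[0,0,0,0,-1],[0,0,0,0,-1]]}}

```text
time_s: 12.2
position: [0.4626, -0.0358, 0.0625]
eef_rot: [0.999, 0.04, 0.0, 0.001]
contact_force: [1.0, -8.4, 2.1]
opening: 0.0073
finger_force: 89.3
```

```bash
python3 st.py
```

```text
12.2 [ 0.46256066 -0.03581241  0.0624872 ] 4.573294024714617 0.007344752069855008 89.25193514674902 [ 0.99111448 -8.39412614  2.11672553] [-1.74454086 -0.27881556  1.04945645] 2.809489039635607 1.0819216445088387
```

The torque jumped to about 1 Nm and the finger force rose, so the key is at its stop. I release, rise and move to the stand.

Emit:
{"api": "arm_command", "payload": {"moves": [[0,0,0,0,0.2],[0,0,0,0,0.2],[0,0,0,0,0.2],[0,0,0.4,0,0.2],[0,0,0.8,0,0.2]]}}

```text
time_s: 12.7
position: [0.4609, -0.0347, 0.0975]
eef_rot: [0.999, 0.039, -0.002, -0.001]
contact_force: [0.7, 0.5, 0.8]
opening: 0.0509
finger_force: 0.0
```

Emit:
{"api": "arm_command", "payload": {"moves": [[0,0,0.8,0,0.2],[0,0.2,0.8,0.9,0.2],[0.1,0.5,0.6,0.9,0.2],[0.1,0.6,0,1,0.2],[0.1,0.6,0,1,0.2]]}}

```text
time_s: 13.2
position: [0.4713, 0.0226, 0.1647]
eef_rot: [0.979, 0.205, 0.0, -0.0]
contact_force: [-0.7, -0.2, -0.9]
opening: 0.0509
finger_force: 0.0
```

Emit:
{"api": "arm_command", "payload": {"moves": [[0.1,0.6,0,1,0.2],[0.1,0.6,0,1,0.2],[0.1,0.6,0,1,0.2],[0.1,0.6,0,1,0.2],[0.1,0.6,0,1,0.2]]}}

```text
time_s: 13.7
position: [0.4859, 0.1128, 0.1641]
eef_rot: [0.911, 0.412, -0.0, -0.0]
contact_force: [0.3, -0.4, 0.1]
opening: 0.0514
finger_force: 0.0
```

Emit:
{"api": "arm_command", "payload": {"moves": [[0.1,0.6,0,1,0.2],[0.1,0.6,0,1,0.2],[0.1,0.6,0,1,0.2],[0.1,0.6,0,1,0.2],[0.1,0.6,0,1,0.2]]}}

```text
time_s: 14.2
position: [0.5008, 0.2027, 0.1641]
eef_rot: [0.801, 0.599, -0.0, -0.0]
contact_force: [0.4, -0.3, 0.6]
opening: 0.052
finger_force: 0.0
```

Emit:
{"api": "arm_command", "payload": {"moves": [[0.1,0.6,0,1,0.2],[0.1,0.6,0,1,0.2],[0.1,0.6,0,0.7,0.2],[0,0,0,0,0.2],[0,0,0,0,0.2]]}}

```text
time_s: 14.7
position: [0.5097, 0.2558, 0.164]
eef_rot: [0.726, 0.687, -0.0, -0.0]
contact_force: [-0.1, -0.4, 0.6]
opening: 0.0511
finger_force: 0.0
```

```bash
python3 st.py
python3 - <<'E'
from h import *
im=bot.snapshot('scene')[:,:,::-1];t=bot.snapshot('top')[:,:,::-1]
cv2.imwrite('pics/s3.png',np.hstack([crop(im,190,60,160,150,3.5)[:525,:525],np.vstack([crop(t,260,205,40,40,6),crop(im,195,165,40,45,6)[:240]])[:480] if 0 else np.zeros((525,0,3),np.uint8),np.vstack([crop(t,260,205,40,40,6),crop(im,195,165,40,45,6)])[:525] if 0 else cv2.copyMakeBorder(np.vstack([crop(t,260,205,40,40,6),crop(im,195,165,40,45,6)]),0,15,0,0,cv2.BORDER_CONSTANT)]))
E
```

```text
14.7 [0.50974357 0.25575993 0.16398772] 86.8575939428101 0.05112967440216261 0.0 [-0.09338814 -0.39845704  0.61827714] [-0.00789079 -0.0222207   0.00386113] 1.9477959365212045 -0.11058981763198972
```

View pics/s3.png

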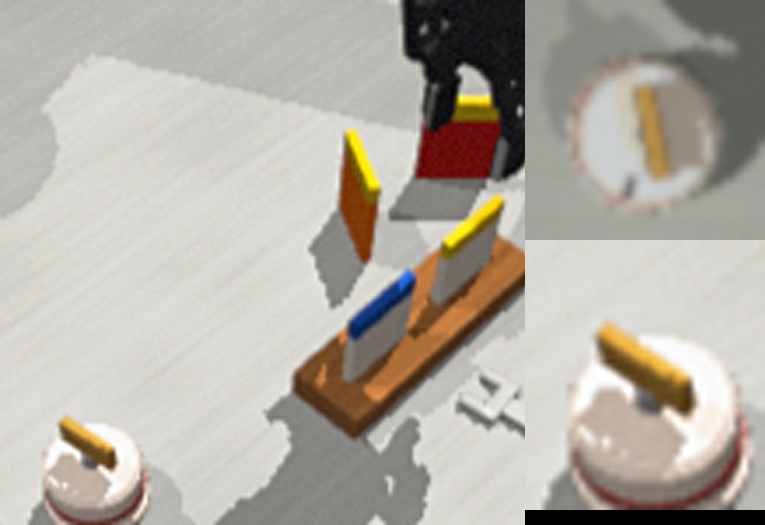

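The key wing now lies at about 10° yaw and stayed there after release, as it would at the stop. The gripper is above and short of the yellow holder. I go down over it and grip.

Emit:
{"api": "arm_command", "payload": {"moves": [[0.16,0.48,0,0.92,0.2],[0,0,-0.6,0,0.2],[0,0,-0.7,0,0.2],[0,0,-0.7,0,0.2],[0,0,-0.7,0,0.2]]}}

```text
time_s: 15.3
position: [0.5149, 0.2694, 0.0827]
eef_rot: [0.698, 0.716, 0.0, 0.0]
contact_force: [0.6, -0.0, -0.2]
opening: 0.0511
finger_force: 0.0
```

Emit:
{"api": "arm_command", "payload": {"moves": [[0,0,-0.47,0,0.2],[0,0,0,0,-1],[0,0,0,0,-1],[0,0,0,0,-1],[0,0,0,0,-1]]}}

```text
time_s: 15.8
position: [0.5156, 0.2703, 0.0703]
eef_rot: [0.698, 0.716, 0.001, 0.0]
contact_force: [-0.5, -1.7, 7.3]
opening: 0.007
finger_force: 59.5
```

Emit:
{"api": "arm_command", "payload": {"moves": [[0,0,0,0,-1],[0,0,0,0,-1],[0,0,0,0,-1],[0,0,0,0,-1],[0,0,0,0,-1]]}}

```text
time_s: 16.3
position: [0.5155, 0.2703, 0.0703]
eef_rot: [0.698, 0.716, 0.001, 0.001]
contact_force: [-0.8, -0.7, 6.7]
opening: 0.0071
finger_force: 59.5
```

```bash
python3 st.py
```

```text
16.3 [0.5155341  0.27030101 0.07028022] 91.4710135048427 0.007090715446943059 59.51018840074539 [-0.84637868 -0.74597308  6.74873167] [-0.29340513  0.16075702  0.01904069] 1.8882380727101522 -0.015815343358553946
```

Emit:
{"api": "arm_command", "payload": {"moves": [[0,0,0.3,0,-1],[0,0,0.7,0,-1],[0,0,0.9,0,-1],[0,0,0.9,0,-1],[0,0,0.87,0,-1]]}}

```text
time_s: 16.8
position: [0.5148, 0.2702, 0.1813]
eef_rot: [0.698, 0.716, 0.0, 0.0]
contact_force: [0.6, -0.1, -0.8]
opening: 0.0069
finger_force: 59.0
```

Emit:
{"api": "arm_command", "payload": {"moves": [[0.05,-0.3,0,-0.1,-1],[0.08,-0.6,0,-0.1,-1],[0.08,-0.72,0,-0.1,-1],[0.08,-0.72,0,-0.1,-1],[0.08,-0.72,0,-0.1,-1]]}}

```text
time_s: 17.3
position: [0.5258, 0.1774, 0.1793]
eef_rot: [0.714, 0.701, -0.0, -0.0]
contact_force: [0.0, 1.0, -0.6]
opening: 0.007
finger_force: 59.1
```

Emit:
{"api": "arm_command", "payload": {"moves": [[0.08,-0.72,0,-0.1,-1],[0.08,-0.72,0,-0.1,-1],[0.08,-0.72,0,-0.1,-1],[0.08,-0.72,0,-0.1,-1],[0.08,-0.72,0,-0.1,-1]]}}

```text
time_s: 17.8
position: [0.5378, 0.0694, 0.1793]
eef_rot: [0.729, 0.685, -0.0, -0.0]
contact_force: [-0.2, 0.0, 0.4]
opening: 0.0066
finger_force: 59.1
```

Emit:
{"api": "arm_command", "payload": {"moves": [[0.08,-0.72,0,-0.1,-1],[0.08,-0.72,0,-0.1,-1],[0.08,-0.72,0,-0.1,-1],[0.08,-0.72,0,-0.1,-1],[0.08,-0.72,0,-0.1,-1]]}}

```text
time_s: 18.3
position: [0.5497, -0.0386, 0.1793]
eef_rot: [0.743, 0.669, -0.0, -0.0]
contact_force: [0.1, 0.1, -0.7]
opening: 0.0067
finger_force: 59.1
```

Emit:
{"api": "arm_command", "payload": {"moves": [[0.08,-0.72,0,-0.1,-1],[0.08,-0.72,0,-0.1,-1],[0.08,-0.72,0,-0.1,-1],[0.08,-0.72,0,-0.1,-1],[0.08,-0.72,0,-0.1,-1]]}}

```text
time_s: 18.8
position: [0.5617, -0.1466, 0.1793]
eef_rot: [0.758, 0.652, -0.0, -0.0]
contact_force: [-0.3, 0.0, -0.3]
opening: 0.007
finger_force: 59.1
```

Emit:
{"api": "arm_command", "payload": {"moves": [[0.08,-0.72,0,-0.1,-1],[0.08,-0.7,0,-0.1,-1],[0.05,-0.4,0,-0.1,-1],[0,0,0,0,-1],[0,0,0,0,-1]]}}

```text
time_s: 19.3
position: [0.5681, -0.1997, 0.1792]
eef_rot: [0.766, 0.643, 0.0, -0.0]
contact_force: [-0.0, 0.1, -0.8]
opening: 0.007
finger_force: 59.1
```

```bash
python3 st.py
python3 - <<'E'
from h import *
im=bot.snapshot('scene')[:,:,::-1];t=bot.snapshot('top')[:,:,::-1]
cv2.imwrite('pics/s4r.png',im);cv2.imwrite('pics/t4r.png',t)
cv2.imwrite('pics/s4.png',np.hstack([crop(im,100,220,100,130,4.5)[:580,:450],crop(t,325,130,60,80,5)[:400].copy() if 0 else cv2.copyMakeBorder(crop(t,325,120,68,100,5),0,85,0,0,cv2.BORDER_CONSTANT)[:580]][:2]) if 0 else cv2.copyMakeBorder(crop(im,100,220,110,130,4.5),0,0,0,0,cv2.BORDER_CONSTANT))
E
```

```text
19.3 [ 0.5680721  -0.19966702  0.17921306] 79.98086292725989 0.00703254394490834 59.053222462534904 [-0.01151301  0.10369448 -0.7861715 ] [ 0.03821202 -0.01557514  0.02125762] 1.2722951005252938 -0.025158027419820428
```

View pics/s4.png

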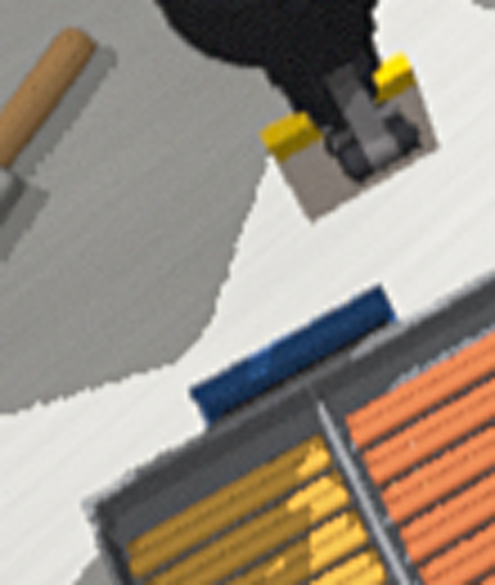

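Image: the plain back of the holder faces the camera, with its bottom corners at (315,222) and (437,150). The lip's top edge runs from (190,393) to (380,287) and the shelf rim from (210,428) to (395,320).

Run:
```python
from h import *
np.set_printoptions(precision=4,suppress=True)
S=lambda x,y,z: at('scene',100+(x+.5)/4.5-.5,220+(y+.5)/4.5-.5,z)
def fr(yaw): 
    c,s=np.cos(np.radians(yaw)),np.sin(np.radians(yaw));return np.array([[c,s],[-s,c]])
o=np.array([.5795,-.2635])
for n,a,b,z in(('lip',(190,393),(380,287),.05),('shelf',(210,428),(395,320),.057),('hold',(315,222),(437,150),.116)):
    A,B=S(*a,z),S(*b,z);d=B-A;print(n,A[:2],B[:2],np.linalg.norm(d),'yaw',np.degrees(np.arctan2(d[1],d[0]))-90)
    if n!='hold': print('  rackframe',fr(-11)@((A+B)[:2]/2-o))
    else: print('  rel tcp in holder frame',fr(-10)@((A+B)[:2]/2-bot.sense()['position'][:2]))
# top: shelf front edge line and rack frame points
```

```text
lip [ 0.5639 -0.3078] [ 0.5831 -0.2213] 0.0885713976401816 yaw -12.515445693170975
  rackframe [-0.0057 -0.0022]
shelf [ 0.5844 -0.3098] [ 0.6016 -0.2262] 0.08539556060196797 yaw -11.643164978797486
  rackframe [ 0.0141 -0.0018]
hold [ 0.5676 -0.229 ] [ 0.5774 -0.1734] 0.05637839666073297 yaw -10.040436751415598
  rel tcp in holder frame [ 0.0046 -0.0011]
```

Run:
```python
from h import *
s=cv2.imread('pics/scene0_raw.png');t=cv2.imread('pics/top0_raw.png')
rows=[]
for n,im,(x,y) in(('top',t,(335,160)),('scene',s,(135,270))):
    W,H,k=56,43,7
    ps=[crop(im,x,y,W,H,k)]
    ps+= [ps[0].copy()]
    for p,dx in((ps[1],.002),):
        c,sn=np.cos(np.radians(-11.5)),np.sin(np.radians(-11.5))
        def P(X):
            X=np.array(X);w=[.5795+c*(X[0]+dx)-sn*X[1],-.2645+sn*(X[0]+dx)+c*X[1],X[2]]
            q=(proj(n,w)-[x,y]+.5)*k-.5;return tuple(int(v) for v in q)
        for xx,z,col in((-.006,.042,(0,255,255)),(-.010,.05,(0,255,0)),(.006,.05,(255,0,255)),(.010,.057,(0,0,255))):
            cv2.line(p,P((xx,-.042,z)),P((xx,.042,z)),col,1)
    rows.append(np.hstack(ps))
im=np.vstack(rows);print(im.shape);cv2.imwrite('pics/ov.png',im[:600,:800])
```

```text
(602, 784, 3)
```

View pics/ov.png

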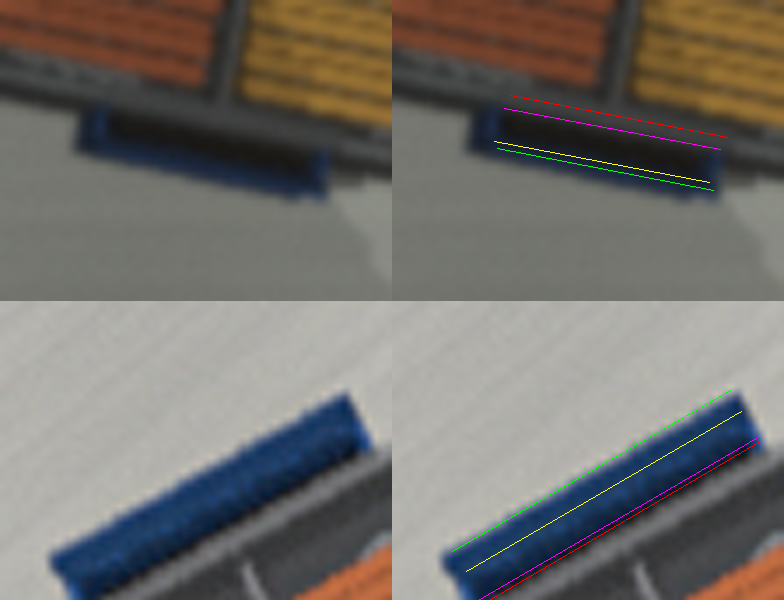

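The overlay fits both views with the origin near (0.5815, -0.265) and yaw -11.5°. I move above the channel and lower to just over it.

Emit:
{"api": "arm_command", "payload": {"moves": [[0.1,-0.4,0,-0.1,-1],[0.15,-0.7,0,-0.1,-1],[0.15,-0.7,0,-0.1,-1],[0.05,-0.35,0,0,-1],[0,0,0,0,-1]]}}

```text
time_s: 19.9
position: [0.5819, -0.2657, 0.1789]
eef_rot: [0.775, 0.632, -0.0, -0.0]
contact_force: [-0.0, -0.7, -1.2]
opening: 0.0068
finger_force: 59.0
```

Emit:
{"api": "arm_command", "payload": {"moves": [[0,0,-0.4,0,-1],[0,0,-0.6,0,-1],[0,0,-0.6,0,-1],[0,0,-0.3,0,-1],[0,0,0,0,-1]]}}

```text
time_s: 20.4
position: [0.5811, -0.2636, 0.1209]
eef_rot: [0.774, 0.633, -0.0, -0.001]
contact_force: [0.1, -0.4, -1.2]
opening: 0.0067
finger_force: 59.0
```

```bash
python3 st.py
python3 - <<'E'
from h import *
im=bot.snapshot('scene')[:,:,::-1]
cv2.imwrite('pics/s5.png',crop(im,110,230,100,100,6))
E
```

```text
20.4 [ 0.5810821  -0.26357251  0.12092049] 78.51667823396002 0.006720097288257792 59.04397901147604 [ 0.05190858 -0.37136083 -1.16635562] [-0.01691425  0.00061631  0.0179426 ] 1.2177511378569643 0.004172877233941108
```

View pics/s5.png

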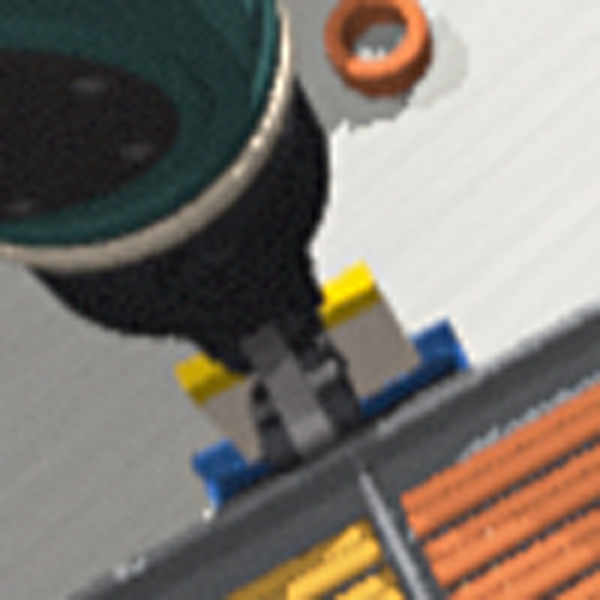

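The holder hangs over the channel between the lip's ends, with its bottom edge running from (255,458) to (418,360). I lower it into the funnel.

Emit:
{"api": "arm_command", "payload": {"moves": [[0,0,-0.15,0,-1],[0,0,-0.2,0,-1],[0,0,-0.2,0,-1],[0,0,-0.1,0,-1],[0,0,0,0,-1]]}}

```text
time_s: 20.95
position: [0.5828, -0.2652, 0.1032]
eef_rot: [0.775, 0.632, 0.001, 0.001]
contact_force: [3.9, -1.8, 1.8]
opening: 0.007
finger_force: 59.5
```

```bash
python3 st.py
```

```text
20.95 [ 0.58280574 -0.26523665  0.1031989 ] 78.46702300571052 0.006994250621911333 59.47765261866152 [ 3.85428204 -1.75423141  1.84963841] [-0.43522959 -1.1918893  -0.15749777] 1.2177239072308068 -0.12767900247126818
```

Emit:
{"api": "arm_command", "payload": {"moves": [[0.07,-0.01,0,0,-1],[0,0,0,0,-1],[0,0,-0.1,0,-1],[0,0,-0.1,0,-1],[0,0,0,0,-1]]}}

```text
time_s: 21.45
position: [0.5837, -0.2648, 0.0961]
eef_rot: [0.775, 0.633, -0.0, -0.0]
contact_force: [0.7, 0.0, -0.5]
opening: 0.0071
finger_force: 59.0
```

```bash
python3 st.py
```

```text
21.45 [ 0.58372124 -0.26481059  0.09611018] 78.48038559309946 0.007059902321705433 59.02682337909937 [ 0.74879293  0.03798387 -0.5000216 ] [-0.07047308 -0.18521271  0.00406392] 1.2189088197419093 -0.02921398147009313
```

Emit:
{"api": "arm_command", "payload": {"moves": [[0.03,0,-0.1,0,-1],[0,0,-0.1,0,-1],[0,0,-0.1,0,-1],[0,0,-0.1,0,-1],[0,0,0,0,-1]]}}

```text
time_s: 21.95
position: [0.5849, -0.265, 0.0849]
eef_rot: [0.774, 0.633, 0.0, 0.0]
contact_force: [-0.9, 1.1, 7.6]
opening: 0.0072
finger_force: 60.4
```

```bash
python3 st.py
```

```text
21.95 [ 0.58494435 -0.26497917  0.0848507 ] 78.48179719095361 0.007186429120704523 60.38811095058918 [-0.949776    1.05680674  7.56584233] [0.24094451 0.29434107 0.03547073] 1.2196612055890959 -0.0023093976778909564
```

Emit:
{"api": "arm_command", "payload": {"moves": [[0,0,-0.1,0,-1],[0,0,-0.05,0,-1],[0,0,0,0,-1],[0,0,0,0,-1],[0,0,0,0,-1]]}}

```text
time_s: 22.45
position: [0.5855, -0.2652, 0.0831]
eef_rot: [0.774, 0.633, 0.001, 0.002]
contact_force: [-7.5, 5.7, 35.0]
opening: 0.0069
finger_force: 64.6
```

Emit:
{"api": "arm_command", "payload": {"moves": [[0,0,-0.05,0,-1],[0,0,-0.03,0,-1],[0,0,0,0,-1],[0,0,0,0,-1],[0,0,0,0,-1]]}}

```text
time_s: 22.95
position: [0.5863, -0.2657, 0.0827]
eef_rot: [0.774, 0.633, 0.001, 0.003]
contact_force: [-9.7, 6.9, 58.2]
opening: 0.007
finger_force: 68.6
```

```bash
python3 st.py
```

```text
22.95 [ 0.58627362 -0.26566857  0.08273533] 78.49433990842927 0.007034208712514126 68.55368435382843 [-9.67125722  6.91030754 58.20769335] [1.75161964 2.7652836  0.08124262] 1.219640895491602 0.009829797490965575
```

It bottomed hard at the predicted home height (0.083 m). I ease the push back to about 20 N.

Emit:
{"api": "arm_command", "payload": {"moves": [[0,0,0.06,0,-1],[0,0,0.06,0,-1],[0,0,0,0,-1],[0,0,0,0,-1],[0,0,0,0,-1]]}}

```text
time_s: 23.45
position: [0.5855, -0.2653, 0.083]
eef_rot: [0.774, 0.633, 0.0, 0.001]
contact_force: [-2.2, 2.5, 19.3]
opening: 0.0066
finger_force: 62.1
```

```bash
python3 st.py
python3 - <<'E'
from h import *
im=bot.snapshot('scene')[:,:,::-1]
cv2.imwrite('pics/s6.png',np.hstack([crop(im,110,230,100,100,4),crop(im,180,90,180,140,2.2)[:300,:396] if 0 else cv2.copyMakeBorder(crop(im,190,110,160,100,2.5),0,150,0,0,cv2.BORDER_CONSTANT)]))
E
```

```text
23.45 [ 0.58551947 -0.26529434  0.08303057] 78.48832328988219 0.0066185946139108165 62.06428156234324 [-2.24409344  2.4638509  19.30972339] [0.42955236 0.6292334  0.02437881] 1.2196130408457986 0.03143535344861448
```

View pics/s6.png

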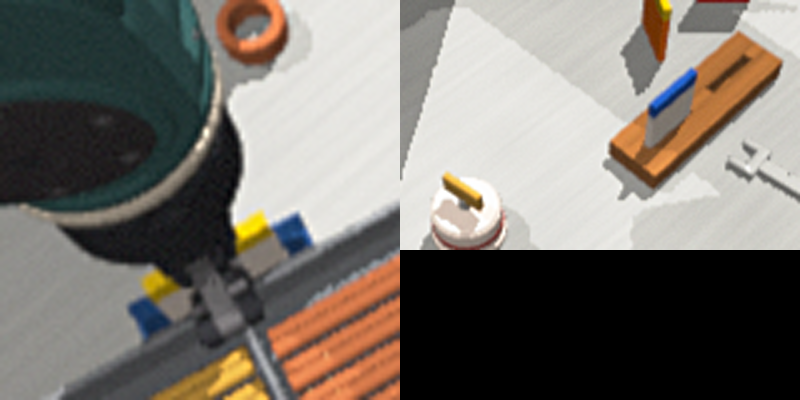

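The holder sits between the lip and the shelf (about 205,265), pressed with 19 N, which is above the 10 N needed at the stop. The blue holder, wrench and collar are undisturbed and the key has stayed where it was left.

```bash
python3 -c "
from cell import bot
print(bot.job_done())"
```

```text
the job is handed in; nothing more can be done
None
```

The timer is wound to its stop, and the yellow holder was handed in at 23.5 s still held home behind the blue lip, card outward, with about 19 N on the strip. For about a second while seating it the wrist force reached 58 N; that push went through the gripped holder, so I don't expect the 40 N limit on the arm or gripper body to apply.

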